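# Cross-tighten the cover nuts of a filter housing

### The arm

A 6-joint arm with a two-finger parallel gripper is mounted at the origin on a cart in front of the work surface, level with it; the furniture and walls round the work are solid. World frame = base frame: x ahead of the robot, y to its left, z up, the work surface at z = 0. Lengths are in mm, angles in rad, forces in N, time in s.
With the tool pointing down it reaches from about 350 to 775 mm from the base axis. Payload 7.3 kg.
Tool frame: the origin (TCP) lies at the very end of the fingers, on their centre line; the grasp point (between the pads) lies 19 mm behind it; z points along the fingers, y is the line along which they close (so a half turn about z gives the same grasp; the last joint's range is limited). The gripper opens to 92 mm and grips with 3 to 60 N. Pads are 19 mm wide; open, the fingers measure 130 mm over their backs; the gripper's body (75 mm by 190 mm) begins 47 mm behind the grasp point.
Start: joints at [-1.411, 0.342, 1.524, -0, 1.275, -0.146], TCP at [158.077, -500.659, 190.141] pointing down, gripper open.
Joint ranges: [-2.53, 2.53], [-0.77, 2.02], [0.04, 2.7], [-1, 4.14], [0.28, 2.66], [-3.11, 3.11]. Speed limits (rad/s): [2.57, 2.57, 3.14, 3.14, 3.14, 3.14].

### API

Orientations are given as [roll, pitch, yaw] about the fixed x, y, z axes, in that order (R = Rz(yaw) Ry(pitch) Rx(roll)).
In Python, from plant import get_obs, vision, workorder gives the robot as it stands.
- The arm moves only by the shell command python3 -m pendant 'ROWS' [OPENING]. ROWS is a JSON object of lists of equal length, an entry for each row: "dp": the shift along the tool's x, y, z in m, a list of three; "rotation": the turn, a rotation vector about the tool's x, y, z in rad, a list of three. A call has 1 to 8 rows; each row is the pose to reach, as a shift and turn from the pose commanded when the call began, along the tool's axes at that moment; what a row does not reach only later rows make up. A row lasts 1/8 s, in which the tool goes at most 62.5 mm and 10.7 degrees, less where a joint would pass 70% of its speed; a pose out of reach is approached as far as the arm can. A call with a gripper value outside its range is refused whole. OPENING is the finger opening in m, from 0 to 0.0918, set as the call begins (- or left out, the last holds). The fingers move at their own pace and stop on an object; the grip force is fixed at half the most. Time passes only in rows, so rows that repeat a pose let the fingers close. It gives the time, the measured TCP pose, the force, the opening and the grip force at its end, in the units of the state.
- get_obs(): the state, without advancing time (a new reading comes with each control period).
- vision.capture(name): name is "scene" or "top" or "wrist"; returns a dict with "pixels" (384x512x3 uint8, red, green, blue), "vfov" (degrees; the focal length in pixels is half the picture's height over the tangent of half this angle, whatever the lens; pixels are square), "cx", "cy" (the principal point, pixels), "pose" (4x4, takes a point from camera to world coordinates); the wrist camera has in their place "T_tool_cam" (4x4, takes a point from camera to tool coordinates, whose origin is the TCP and whose axes are the flange's). Camera axes: x right, y up, looking along -z (the intrinsics and any distortion apply to the point x, -y, -z); pixel columns grow to the right and rows downward; lengths in mm; the calibration is good to about 2 mm. A picture is of the moment at which its call begins: read the wrist's pose just before it. There is no depth.
- workorder.close_job(): hands the job in; it is judged then, once.
The state is a dict: "time": time; "joint_positions": joint angles; "dq": joint speeds; "tau": joint torques, N m; "tool_pos": TCP position; "tcp_rot": TCP orientation; "contact_force": force on the tool from outside, world axes, zero at the start; "moment": the same for the moment, N m; "grip_width": finger opening in mm; "finger_force": force on a finger pad.
Only numpy, scipy, OpenCV 4.12 (cv2) and the standard library are available. Lean on these libraries where they do the work, as an engineer would, in place of code of your own. Each camera call takes 0.05 s, during which the arm holds its last target. There are 200 camera calls.

### The job

Take the T-handled socket wrench from its stand and use it to tighten the four hexagon nuts on the filter housing's cover clockwise in cross order, each nut followed by the one opposite, in two passes: about a twelfth of a turn (30 degrees) on every nut first, then every nut fully home against its stop. Press only lightly, do not force a nut that has come home, and keep the gripper off the housing. Then hang the wrench upright in its stand again, leaving the other things on the table where they are.

Things in the scene. Friction and masses are not known exactly. Their poses are not given: they have to be found in the camera images.
- housing: Steel filter housing fixed to the table: round, 176 mm across, top of its cover 66 mm up; origin at the centre of its underside. Two low side ports lie along its x (to 103 mm out); a middle port reaches 84 mm up. Four nuts on a circle of 58 mm radius, at 45 (a), 135 (b), 225 (c), 315 (d) degrees counterclockwise from its x: a and c lie across from one another, so do b and d.
- place_a (a point): Centre of the top of nut a, 82 mm above the table; axes are the housing's. The hexagon nut is 24 mm across flats, 14 mm high, bevelled on top, on a 38 mm washer 2 mm thick. How its flats point is different every time and not reported, nor told by the joint readings: it has to be felt or seen.
- place_b (a point): Centre of the top of nut b, 82 mm above the table; axes are the housing's. The hexagon nut is 24 mm across flats, 14 mm high, bevelled on top, on a 38 mm washer 2 mm thick. How its flats point is different every time and not reported, nor told by the joint readings: it has to be felt or seen.
- place_c (a point): Centre of the top of nut c, 82 mm above the table; axes are the housing's. The hexagon nut is 24 mm across flats, 14 mm high, bevelled on top, on a 38 mm washer 2 mm thick. How its flats point is different every time and not reported, nor told by the joint readings: it has to be felt or seen.
- place_d (a point): Centre of the top of nut d, 82 mm above the table; axes are the housing's. The hexagon nut is 24 mm across flats, 14 mm high, bevelled on top, on a 38 mm washer 2 mm thick. How its flats point is different every time and not reported, nor told by the joint readings: it has to be felt or seen.
- nut_a (a joint): How far nut a has been tightened, rad, growing clockwise seen from above: 0 to 0.12 at the start, 1.2 (under a fifth of a turn) home against a hard stop. It runs with a friction of about 0.16 N m and stays where it is left. First pass: leave it between 0.35 and 0.8. Home: above 1.1.
- nut_b (a joint): How far nut b has been tightened, rad, growing clockwise seen from above: 0 to 0.12 at the start, 1.2 (under a fifth of a turn) home against a hard stop. It runs with a friction of about 0.16 N m and stays where it is left. First pass: leave it between 0.35 and 0.8. Home: above 1.1.
- nut_c (a joint): How far nut c has been tightened, rad, growing clockwise seen from above: 0 to 0.12 at the start, 1.2 (under a fifth of a turn) home against a hard stop. It runs with a friction of about 0.16 N m and stays where it is left. First pass: leave it between 0.35 and 0.8. Home: above 1.1.
- nut_d (a joint): How far nut d has been tightened, rad, growing clockwise seen from above: 0 to 0.12 at the start, 1.2 (under a fifth of a turn) home against a hard stop. It runs with a friction of about 0.16 N m and stays where it is left. First pass: leave it between 0.35 and 0.8. Home: above 1.1.
- stud_a (a joint): Elastic twist of the stud under nut a, rad, 2 N m per rad, 0 unloaded, growing clockwise: it shows the torque on the nut (about 0.08 while the nut runs). Above 0.30 (0.6 N m) the nut is forced.
- stud_b (a joint): Elastic twist of the stud under nut b, rad, 2 N m per rad, 0 unloaded, growing clockwise: it shows the torque on the nut (about 0.08 while the nut runs). Above 0.30 (0.6 N m) the nut is forced.
- stud_c (a joint): Elastic twist of the stud under nut c, rad, 2 N m per rad, 0 unloaded, growing clockwise: it shows the torque on the nut (about 0.08 while the nut runs). Above 0.30 (0.6 N m) the nut is forced.
- stud_d (a joint): Elastic twist of the stud under nut d, rad, 2 N m per rad, 0 unloaded, growing clockwise: it shows the torque on the nut (about 0.08 while the nut runs). Above 0.30 (0.6 N m) the nut is forced.
- wrench: T-handled socket wrench, 128 mm tall, 0.3 kg, upright in its stand; origin at the mouth of its socket (lowest point, socket extended), z up the shank. Handle: black bar 70 mm long (its x), 14 mm thick (its y), from 96 to 128 mm above the origin; shank 12 mm thick; collar 64 mm wide, 50 to 55 mm above the origin. Socket 39 mm wide outside, inside a hexagon 18 mm deep, see socket.
- wrench_grip (a point): Point to grip on the handle, across its 14 mm thickness, on the wrench's axis, 110 mm above the socket's mouth; its axes are the wrench's. Two of the socket's inner flats face along x; they are 25.6 mm apart: 0.8 mm play a side on a nut, about 0.13 rad of turning play either way.
- socket (a joint): The socket is sprung and slides up the shank: m, 0 extended, at most 0.018; 2 N to start it, then 0.3 N a mm. On a nut whose flats do not match it is pushed in; turned until they match it snaps down and the value drops to 0. Above 0.013 (6 N) is pressing too hard. With the wrench's origin 74 mm above the table over a nut it is in 7 to 8 mm if not engaged, 0 if engaged (by 8 mm).
- stand: Grey block, 90 x 90 x 58 mm, fixed to the table, with a square upright hole, 51 mm wide, through its middle; origin at the centre of its underside. The wrench hangs in the hole with its collar resting on the block's top, its origin then 8 mm above the stand's origin.
- tape_roll: Roll of masking tape lying flat, 104 mm across, 25 mm high: a bystander, origin at the centre of its underside.
- marker_black: Marker pen lying on the table, 135 mm long along its y: a bystander.
- tip_box: Purple box of pipette tips, 92 x 122 x 78 mm: a bystander, origin at the centre of its underside.
Things that resemble listed ones, but are neither listed nor needed, are in the scene too. Leave any orange look-alike of the wrench alone.

How it is judged:
By the outcome, as a careful person would: the job done as asked, in the order asked, and still so for the second after the job is handed in, with the robot touching nothing.
It also fails if it takes over 72 s, if anything falls off the work surface, if the arm or the gripper's body presses on something with over 40 N, if the wrist force passes 120 N, or if a joint passes its speed limit or range.

## Working session

There is one attempt and no reset: what is moved stays moved. The work goes in short steps, Python scripts to look and compute and a shell command to move; the robot and the scene stay as the last step left them, time stands still between calls to the robot, and variables do not carry over. Pictures are saved under pics/ and viewed, at most 10 in all, crops included, and the job is handed in when it is done.

```bash
ls; mkdir -p pics; python3 - <<'E'
from plant import get_obs, vision
import cv2, numpy as np, pickle
o=get_obs(); print({k:(np.round(v,3).tolist() if not isinstance(v,dict) else v) for k,v in o.items()})
ims=[]
d={}
for n in ("scene","top","wrist"):
    c=vision.capture(n); d[n]=c; print(n,{k:(np.round(v,3).tolist()) for k,v in c.items() if k!="pixels"})
    cv2.imwrite(f"pics/{n}0.png",c["pixels"][:,:,::-1])
pickle.dump((o,d),open("cap0.pkl","wb"))
a=np.vstack([cv2.resize(d["top"]["pixels"],(800,600))])
cv2.imwrite("pics/top_big.png",a[:,:,::-1])
cv2.imwrite("pics/scene_big.png",cv2.resize(d["scene"]["pixels"],(800,600))[:,:,::-1])
E
```

```text
pics
{'time': 0.0, 'joint_positions': [-1.411, 0.343, 1.525, 0.0, 1.275, -0.146], 'dq': [0.001, -0.0, -0.001, 0.0, -0.001, 0.0], 'tau': [0.001, -43.123, -24.422, 0.072, 0.056, -0.0], 'tool_pos': [157.985, -500.163, 189.421], 'tcp_rot': [-3.14, -0.0, 0.306], 'contact_force': [-0.785, 0.132, 0.045], 'moment': [0.049, 0.023, -0.03], 'finger_force': 0.0, 'grip_width': 91.877}
scene {'vfov': 42.156, 'cx': 260.788, 'cy': 189.697, 'pose': [[-0.609, 0.446, -0.656, -526.364], [-0.793, -0.319, 0.519, 823.649], [0.022, 0.836, 0.548, 993.62], [0.0, 0.0, 0.0, 1.0]]}
top {'vfov': 45.281, 'cx': 256.426, 'cy': 193.132, 'pose': [[0.005, 0.998, -0.07, 449.885], [-1.0, 0.005, 0.004, -37.963], [0.004, 0.07, 0.998, 1462.32], [0.0, 0.0, 0.0, 1.0]]}
wrist {'vfov': 65.486, 'cx': 256.141, 'cy': 191.834, 'T_tool_cam': [[-0.0, 0.954, 0.299, 80.91], [1.0, -0.0, 0.001, -1.075], [0.001, 0.299, -0.954, -195.91], [0.0, 0.0, 0.0, 1.0]]}
```

View pics/top_big.png

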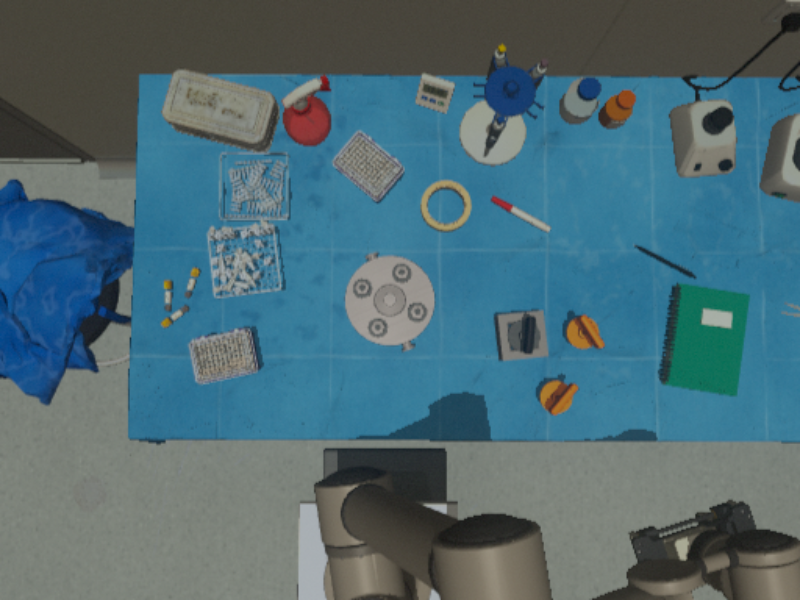

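View pics/scene_big.png

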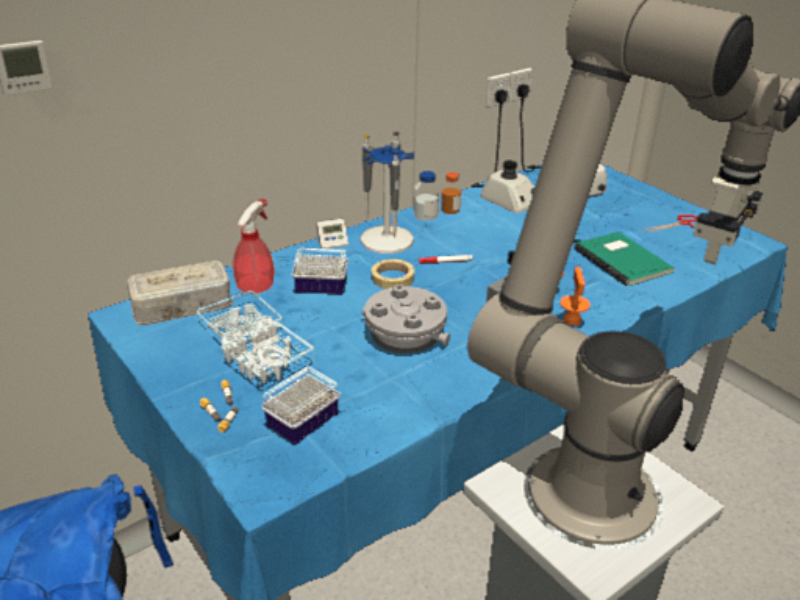

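Top view (800 px): housing at (390,300), with side ports at (373,257) and (408,346). The black T-handle in the grey stand is at (527,335).
Could be mistaken for the wrench: the orange look-alikes at (583,332) and (558,397). I choose the black one in the grey block. Next I'll check it in a crop and measure.

```bash
cat > h.py <<'E'
import numpy as np, cv2
from scipy.spatial.transform import Rotation as R
def ray(c,uv,T=None):
    P=c["pose"] if T is None else T
    f=c["pixels"].shape[0]/2/np.tan(np.radians(c["vfov"])/2)
    uv=np.atleast_2d(uv).astype(float)
    d=np.c_[(uv[:,0]-c["cx"])/f,-(uv[:,1]-c["cy"])/f,-np.ones(len(uv))]@P[:3,:3].T
    return P[:3,3],d
def onz(c,uv,z,T=None):
    o,d=ray(c,uv,T); return o+d*((z-o[2])/d[:,2])[:,None]
def proj(c,p,T=None):
    P=c["pose"] if T is None else T
    f=c["pixels"].shape[0]/2/np.tan(np.radians(c["vfov"])/2)
    q=(np.atleast_2d(p)-P[:3,3])@P[:3,:3]
    return np.c_[c["cx"]+f*q[:,0]/-q[:,2],c["cy"]+f*q[:,1]/q[:,2]]
def toolT(o):
    T=np.eye(4);T[:3,:3]=R.from_euler("xyz",o["tcp_rot"]).as_matrix();T[:3,3]=o["tool_pos"];return T
E
python3 - <<'E'
from h import *; import pickle
o,d=pickle.load(open("cap0.pkl","rb")); c=d["top"]; im=c["pixels"]; hsv=cv2.cvtColor(im,cv2.COLOR_RGB2HSV)
grey=((hsv[:,:,1]<70)).astype(np.uint8)
def comp(m,u,v,r):
    w=np.zeros_like(m); w[v-r:v+r,u-r:u+r]=m[v-r:v+r,u-r:u+r]
    n,l,s,_=cv2.connectedComponentsWithStats(w); i=1+np.argmax(s[1:,4]); return (l==i).astype(np.uint8)
h=comp(grey,250,192,40); cs=max(cv2.findContours(h,0,1)[0],key=cv2.contourArea)[:,0]
w=onz(c,cs,60); ctr=np.median(w,0)
for _ in range(20):
    r=np.linalg.norm((w-ctr)[:,:2],axis=1); k=r<np.median(r)*1.04
    A=np.c_[2*w[k,:2],np.ones(k.sum())]; s=np.linalg.lstsq(A,(w[k,:2]**2).sum(1),rcond=None)[0]; ctr=np.r_[s[:2],60]
print("housing",ctr,np.sqrt(s[2]+s[0]**2+s[1]**2), h.sum())
w2=onz(c,cs,35); far=w2[~k]; 
a=np.arctan2(*(far-ctr)[:,[1,0]].T); print("port ang deg",np.degrees(np.angle(np.mean(np.exp(2j*a)))/2), np.linalg.norm((far-ctr)[:,:2],axis=1).max())
s=comp(grey,334,214,28); cs=max(cv2.findContours(s,0,1)[0],key=cv2.contourArea)
w=onz(c,cs[:,0],58)[:,:2].astype(np.float32); print("stand",cv2.minAreaRect(w))
dark=((hsv[:,:,2]<55)&(hsv[:,:,1]<130)).astype(np.uint8); b=comp(dark,338,214,20); cs=max(cv2.findContours(b,0,1)[0],key=cv2.contourArea)
print("bar",cv2.minAreaRect(onz(c,cs[:,0],136)[:,:2].astype(np.float32)))
a=cv2.resize(im[150:280,200:400],(800,520),interpolation=cv2.INTER_CUBIC); cv2.imwrite("pics/crop1.png",a[:,:,::-1])
E
```

```text
housing [552.32019876 -21.29676576  60.        ] 86.56789906919894 2654
port ang deg 21.849094438997046 103.02395773284293
stand ((485.2083435058594, -278.86248779296875), (91.1273422241211, 94.91253662109375), 6.619837760925293)
bar ((483.8101806640625, -284.8015441894531), (6.256625175476074, 63.985469818115234), 84.36385345458984)
```

View pics/crop1.png

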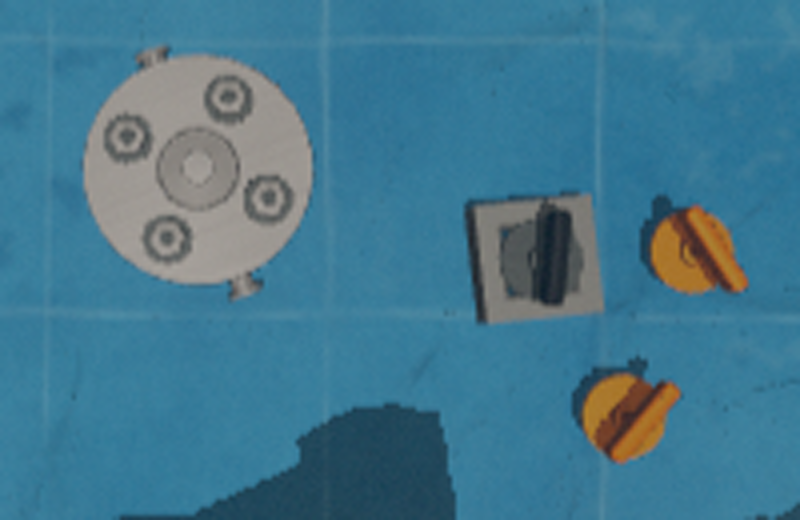

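The crop shows the black T-bar (550,255 in the crop) in the grey stand, separate from both orange look-alikes, so the choice holds. I'll move over the housing for a wrist view, with yaw near 3.04 to leave wrist range for turning clockwise.

```bash
python3 -m pendant '{"dp":[[0.04,-0.0207,-0.002],[0.08,-0.0415,-0.004],[0.12,-0.062,-0.006],[0.16,-0.083,-0.008],[0.2,-0.104,-0.01],[0.24,-0.125,-0.01],[0.28,-0.145,-0.01],[0.32,-0.166,-0.01]],"rotation":[[0,0,-0.175],[0,0,-0.35],[0,0,-0.525],[0,0,-0.7],[0,0,-0.875],[0,0,-1.05],[0,0,-1.225],[0,0,-1.4]]}'
cat >> h.py <<'E'
def goto(x,y,z,yaw):
    "print dp (m) and turn about tool z to reach a pose, from the measured one"
    from plant import get_obs
    o=get_obs(); M=toolT(o); d=M[:3,:3].T@(np.array([x,y,z])-M[:3,3])
    R2=R.from_euler("xyz",[np.pi,0,yaw]); rv=(R.from_matrix(M[:3,:3]).inv()*R2).as_rotvec()
    print("t %.2f pos"%o["time"],np.round(o["tool_pos"],1),"yaw %.3f q6 %.2f"%(o["tcp_rot"][2],o["joint_positions"][5]),"dp",np.round(d/1000,4),"rot",np.round(rv,3))
E
python3 -c "
from h import *; goto(640,-21,140,3.04)"
```

```text
time: 1.15
tool_pos: [414.1, -244.8, 200.0]
tcp_rot: [-3.141, -0.0, 1.711]
contact_force: [0.8, -0.6, 0.0]
grip_width: 91.7
finger_force: 0.0
t 1.15 pos [ 414.1 -244.8  200. ] yaw 1.711 q6 -0.83 dp [0.1899 0.2551 0.06  ] rot [-0.    -0.    -1.329]
```

```bash
python3 -m pendant '{"dp":[[0.024,0.032,0],[0.048,0.064,0],[0.072,0.096,0],[0.096,0.128,0.01],[0.12,0.16,0.02],[0.145,0.19,0.04],[0.17,0.225,0.06],[0.19,0.255,0.06]],"rotation":[[0,0,-0.17],[0,0,-0.34],[0,0,-0.51],[0,0,-0.68],[0,0,-0.85],[0,0,-1.01],[0,0,-1.17],[0,0,-1.33]]}' >/dev/null
python3 -m pendant '{"dp":[[0,0,0],[0,0,0]],"rotation":[[0,0,0],[0,0,0]]}'
python3 - <<'E'
from h import *; from plant import *; import pickle
o=get_obs(); c=vision.capture("wrist"); pickle.dump((o,c),open("cap1.pkl","wb"))
cv2.imwrite("pics/w1.png",cv2.resize(c["pixels"],(800,600),interpolation=cv2.INTER_CUBIC)[:,:,::-1])
E
```

```text
time: 2.4
tool_pos: [639.8, -23.7, 139.7]
tcp_rot: [-3.141, -0.001, 3.034]
contact_force: [0.6, 0.2, 0.3]
grip_width: 91.6
finger_force: 0.0
```

View pics/w1.png

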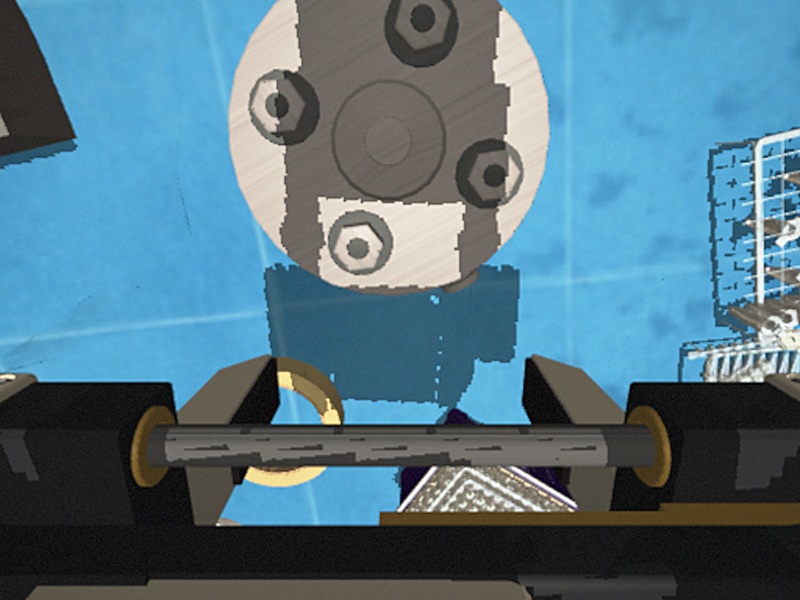

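Wrist view (800 px): nuts at about (422,18), (283,105), (490,173) and (358,243), with their flats visible. The gripper's shadow falls across the cover.

```bash
python3 - <<'E'
from h import *; import pickle
o,c=pickle.load(open("cap1.pkl","rb")); T=toolT(o)@c["T_tool_cam"]; g=cv2.cvtColor(c["pixels"],cv2.COLOR_RGB2GRAY)
ap=np.array([(422,18),(283,105),(490,173),(358,243)])*.64
P=[]
for u in ap:
    x,y=np.round(u).astype(int); y0=max(y-7,0); w=g[y0:y+8,x-7:x+8].astype(float)
    t=(w.min()*0.5+np.median(w)*0.5); m=(w<t).astype(np.uint8); n,l,s,ce=cv2.connectedComponentsWithStats(m)
    k=l[y-y0,7] or 1+np.argmax(s[1:,4]); P.append(ce[k]+[x-7,y0]); print(s[k],np.round(P[-1],1))
P=np.array(P); W=onz(c,P,82,T)[:,:2]; print(np.round(W,1)); ctr=W.mean(0); print("ctr",ctr,[np.round((np.linalg.norm(w-ctr),np.degrees(np.arctan2(*(w-ctr)[::-1]))),2) for w in W])
# metric crops on z=82, world axes: right=-y, up=+x, 7 px/mm
ims=[]
for w in W:
    r=21; A=[[w[0]+r,w[1]+r,82],[w[0]+r,w[1]-r,82],[w[0]-r,w[1]-r,82],[w[0]-r,w[1]+r,82]]
    H=cv2.getPerspectiveTransform(proj(c,A,T).astype(np.float32),np.float32([[0,0],[294,0],[294,294],[0,294]]))
    i=cv2.warpPerspective(c["pixels"],H,(294,294),flags=cv2.INTER_CUBIC); i=cv2.normalize(i,None,0,255,cv2.NORM_MINMAX); cv2.circle(i,(147,147),2,(255,0,0),-1); ims.append(i)
cv2.imwrite("pics/n1.png",np.vstack([np.hstack(ims[:2]),np.hstack(ims[2:])])[:,:,::-1])
E
```

```text
[0 7 1 2 2] [263.   12.5]
[ 2  0  9 15 93] [179.7  67.3]
[3 6 1 5 5] [310. 112.]
[0 8 1 2 2] [222.  157.5]
[[497.8  -2.3]
 [528.6 -71.4]
 [573.7  28.9]
 [603.4 -48.3]]
ctr [550.85496747 -23.27870167] [array([ 57.1 , 158.43]), array([  52.98, -114.79]), array([56.93, 66.38]), array([ 58.18, -25.51])]
```

View pics/n1.png

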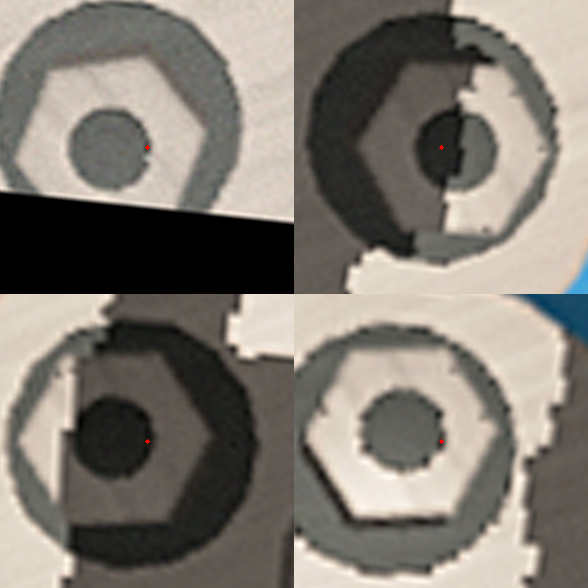

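The metric crop shows the hole centres and hexagons clearly. The four hole centres fit a circle of 58.4 mm (58 given) at 21.8°, and the centre agrees with the top view to 1.5 mm.

| Nut | Position (mm) | Flat normal (deg, mod 60) |
|---|---|---|
| a | (574.1, 33.1) | 1.6 |
| b | (498, 2.6) | 9.7 |
| c | (528.5, -73.5) | 0 |
| d | (604.6, -43) | 1.6 |

Next is the stand.

```bash
python3 -m pendant '{"dp":[[0.01,-0.05,-0.02],[0.02,-0.105,-0.04],[0.033,-0.16,-0.05],[0.046,-0.215,-0.05],[0.057,-0.266,-0.05],[0.057,-0.266,-0.05],[0.057,-0.266,-0.05]],"rotation":[[0,0,0],[0,0,0],[0,0,0],[0,0,0],[0,0,0],[0,0,0],[0,0,0]]}'
python3 - <<'E'
from h import *; from plant import *; import pickle
o=get_obs(); c=vision.capture("wrist"); pickle.dump((o,c),open("cap2.pkl","wb"))
cv2.imwrite("pics/w2.png",cv2.resize(c["pixels"],(800,600),interpolation=cv2.INTER_CUBIC)[:,:,::-1])
E
```

```text
time: 3.32
tool_pos: [555.0, -282.1, 190.4]
tcp_rot: [3.141, 0.0, 3.034]
contact_force: [0.5, 0.0, 0.3]
grip_width: 92.1
finger_force: 0.0
```

View pics/w2.png

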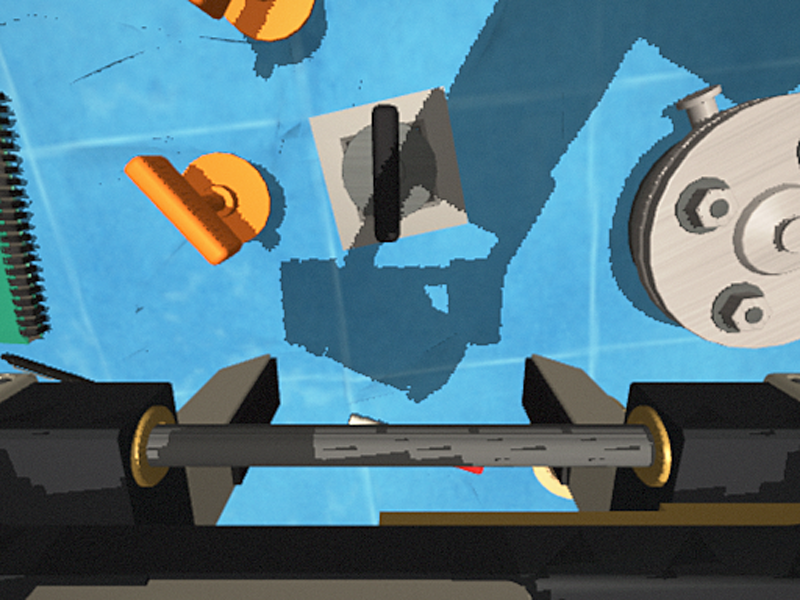

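The black bar runs from (386,104) to (386,240) on the grey stand, parallel to the tool's x. I'll measure it and work out the approach.

```bash
python3 - <<'E'
from h import *; import pickle
o,c=pickle.load(open("cap2.pkl","rb")); T=toolT(o)@c["T_tool_cam"]; im=c["pixels"]
w=np.zeros(im.shape[:2],np.uint8); w[60:160,225:265]=(im.max(2)<52)[60:160,225:265]
n,l,s,_=cv2.connectedComponentsWithStats(w); i=1+np.argmax(s[1:,4]); cs=max(cv2.findContours((l==i).astype(np.uint8),0,1)[0],key=cv2.contourArea)
print(s[i]); ru=cv2.minAreaRect(onz(c,cs[:,0],136,T)[:,:2].astype(np.float32)); print("bar z136",ru)
k=np.array([(309,118),(441,88),(468,222)])*.64; q=onz(c,k,58,T); print("stand",np.round(q,1),"sides",np.linalg.norm(q[0]-q[1]),np.linalg.norm(q[1]-q[2]),"centre",(q[0]+q[2])/2, "yaw",np.degrees(np.arctan2(*(q[1]-q[2])[[1,0]])))
E
python3 -c "
from h import *; goto(484,-281,190,3.034)"
```

```text
[ 238   67   20   88 1195]
bar z136 ((483.4333190917969, -281.21484375), (15.49599552154541, 68.32144165039062), 86.81592559814453)
stand [[ 444.8 -329.4   58. ]
 [ 436.2 -241.7   58. ]
 [ 524.1 -229.9   58. ]] sides 88.1545776723358 88.73808059802143 centre [ 484.47428939 -279.63433774   58.        ] yaw -172.38104188370087
t 3.38 pos [ 555.4 -281.3  190.4] yaw 3.035 q6 -2.06 dp [ 0.071  -0.0072  0.0004] rot [0.    0.    0.001]
```

```bash
python3 -m pendant '{"dp":[[0.036,-0.004,0],[0.0714,-0.0073,0],[0.0714,-0.0073,0.03],[0.0714,-0.0073,0.06],[0.0714,-0.0073,0.091],[0.0714,-0.0073,0.091]],"rotation":[[0,0,-0.025],[0,0,-0.051],[0,0,-0.051],[0,0,-0.051],[0,0,-0.051],[0,0,-0.051]]}' 0.06
python3 -m pendant '{"dp":[[0,0,0],[0,0,0],[0,0,0],[0,0,0],[0,0,0]],"rotation":[[0,0,0],[0,0,0],[0,0,0],[0,0,0],[0,0,0]]}' 0.0
python3 -c "
from plant import *;print(get_obs()['moment'],get_obs()['tool_pos'],get_obs()['tcp_rot'])"
```

```text
time: 4.12
tool_pos: [483.0, -279.4, 97.4]
tcp_rot: [3.139, -0.004, 3.088]
contact_force: [-0.3, -0.3, 0.1]
grip_width: 59.9
finger_force: 0.0
time: 4.75
tool_pos: [483.8, -281.8, 99.3]
tcp_rot: [-3.141, 0.0, 3.087]
contact_force: [-0.2, -1.8, 0.7]
grip_width: 14.9
finger_force: 0.8
[-0.23896147 -0.11975941  0.00109881] [ 483.83800457 -281.76395028   99.28111823] [-3.14130660e+00  2.30520865e-04  3.08667982e+00]
```

```bash
python3 -m pendant '{"dp":[[0,0,0],[0,0,0],[0,0,-0.005],[0,0,-0.03],[0,0,-0.06],[0,0,-0.09],[0,0,-0.1],[0,0,-0.1]],"rotation":[[0,0,0],[0,0,0],[0,0,0],[0,0,0],[0,0,0],[0,0,0],[0,0,0],[0,0,0]]}'
python3 - <<'E'
from h import *; from plant import *; import pickle
o=get_obs(); print(o["moment"],o["contact_force"]); c=vision.capture("wrist"); pickle.dump((o,c),open("cap3.pkl","wb"))
cv2.imwrite("pics/w3.png",cv2.resize(c["pixels"],(800,600),interpolation=cv2.INTER_CUBIC)[:,:,::-1])
goto(574.1,33.1,200,np.radians(181.6+5))
E
```

```text
time: 5.75
tool_pos: [483.8, -281.6, 199.0]
tcp_rot: [-3.141, 0.0, 3.087]
contact_force: [0.1, -0.4, -0.2]
grip_width: 0.3
finger_force: 0.0
[ 0.11510466 -0.16654703 -0.01228108] [ 0.08839907 -0.38934076 -0.2232896 ]
t 5.80 pos [ 483.4 -281.3  198.1] yaw 3.087 q6 -2.18 dp [-0.0733  0.3189 -0.0017] rot [ 0.001 -0.001 -0.17 ]
```

View pics/w3.png

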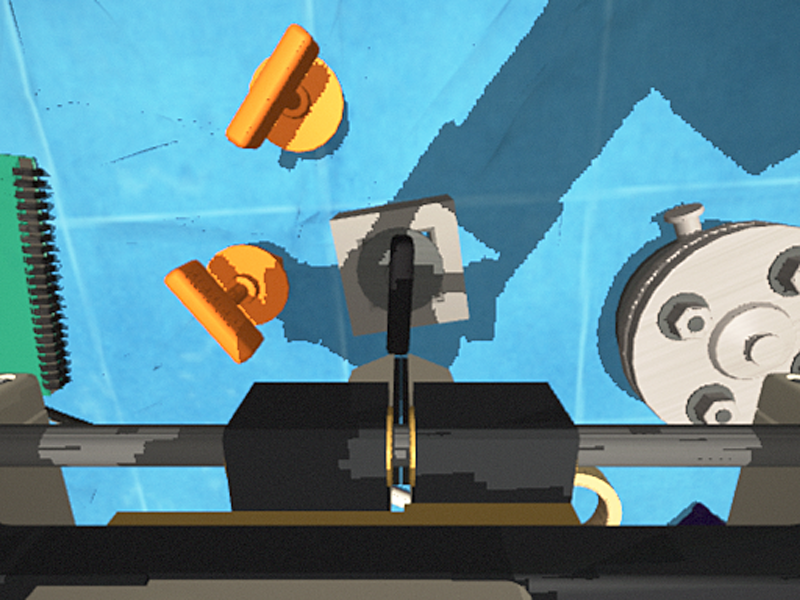

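The grip failed: the fingers read 0.3 mm, and the bar is still in the stand, from (402,238) to (397,352). I'll re-measure, and this time check the finger force before lifting.

```bash
python3 -m pendant '{"dp":[[-0.035,0,-0.02],[-0.07,0,-0.02],[-0.07,0,-0.02],[-0.07,0,-0.02],[-0.07,0,-0.02]],"rotation":[[0,0,0],[0,0,0],[0,0,0],[0,0,0],[0,0,0]]}' 0.06
python3 - <<'E'
from h import *; from plant import *; import pickle
o=get_obs(); c=vision.capture("wrist"); T=toolT(o)@c["T_tool_cam"]; im=c["pixels"]
p=proj(c,[[484,-281,136]],T)[0].astype(int); w=np.zeros(im.shape[:2],np.uint8); a,b=max(p[1]-60,0),p[1]+60
w[a:b,p[0]-25:p[0]+25]=(im.max(2)<52)[a:b,p[0]-25:p[0]+25]
n,l,s,_=cv2.connectedComponentsWithStats(w); i=1+np.argmax(s[1:,4]); cs=max(cv2.findContours((l==i).astype(np.uint8),0,1)[0],key=cv2.contourArea)
print(p,s[i]); print("bar z136",cv2.minAreaRect(onz(c,cs[:,0],136,T)[:,:2].astype(np.float32)))
goto(484,-281,190,3.087)
cv2.imwrite("pics/w4.png",cv2.resize(im[max(0,p[1]-90):p[1]+100,p[0]-100:p[0]+120],(660,570),interpolation=cv2.INTER_CUBIC)[:,:,::-1])
E
```

```text
time: 6.42
tool_pos: [552.7, -285.4, 218.7]
tcp_rot: [3.141, -0.001, 3.086]
contact_force: [0.4, -0.4, -0.6]
grip_width: 45.9
finger_force: 0.0
[255 113] [247  73  18  78 911]
bar z136 ((483.3695373535156, -281.1656188964844), (14.65633773803711, 67.54830932617188), 84.42980194091797)
t 6.47 pos [ 552.9 -285.5  219. ] yaw 3.086 q6 -2.12 dp [0.069  0.0007 0.0291] rot [ 0.    -0.001 -0.001]
```

View pics/w4.png

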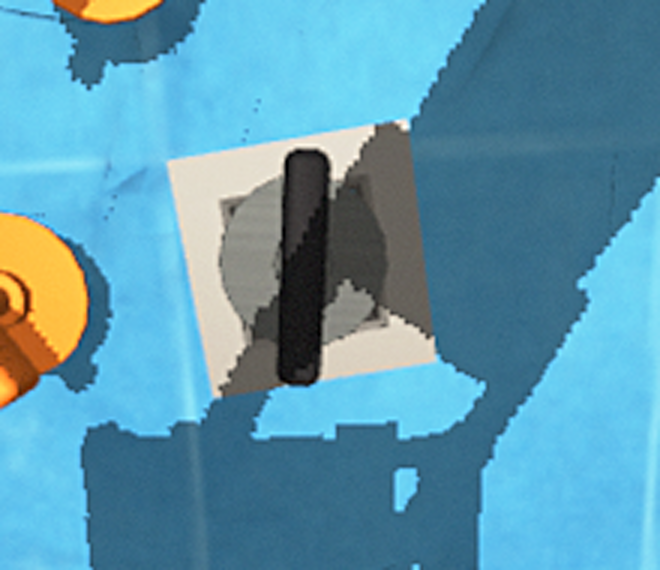

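```bash
python3 -m pendant '{"dp":[[0.035,0.0004,0],[0.0694,0.0004,0],[0.0694,0.0004,0.04],[0.0694,0.0004,0.08],[0.0694,0.0004,0.12],[0.0694,0.0004,0.12],[0.0694,0.0004,0.12],[0.0694,0.0004,0.12]],"rotation":[[0,0,0.02],[0,0,0.042],[0,0,0.042],[0,0,0.042],[0,0,0.042],[0,0,0.042],[0,0,0.042],[0,0,0.042]]}' 0.05
for i in 1 2 3; do python3 -m pendant '{"dp":[[0,0,0],[0,0,0],[0,0,0]],"rotation":[[0,0,0],[0,0,0],[0,0,0]]}' 0.0; done
```

```text
time: 7.48
tool_pos: [485.4, -282.1, 101.2]
tcp_rot: [-3.14, 0.003, 3.045]
contact_force: [-0.9, 0.8, -0.3]
grip_width: 50.3
finger_force: 0.0
time: 7.85
tool_pos: [484.5, -281.3, 99.3]
tcp_rot: [-3.141, 0.0, 3.045]
contact_force: [-0.4, -0.4, -0.2]
grip_width: 24.3
finger_force: 0.0
time: 8.22
tool_pos: [484.8, -281.5, 99.7]
tcp_rot: [-3.141, 0.001, 3.045]
contact_force: [-0.0, -0.1, 5.6]
grip_width: 0.5
finger_force: 2.5
time: 8.6
tool_pos: [484.9, -281.5, 99.7]
tcp_rot: [-3.141, 0.001, 3.045]
contact_force: [0.5, -0.3, 5.7]
grip_width: 0.7
finger_force: 2.7
```

```bash
python3 - <<'E'
from h import *; from plant import *; import pickle
o=get_obs(); c=vision.capture("wrist"); s=vision.capture("scene"); t=vision.capture("top"); pickle.dump((o,c,s,t),open("cap5.pkl","wb"))
p=proj(s,[[484,-281,110]])[0].astype(int); q=proj(t,[[484,-281,110]])[0].astype(int); print(p,q)
T=toolT(o)@c["T_tool_cam"]; w=proj(c,[[484,-281,110]],T)[0].astype(int);print(w)
def cr(i,p,r,z):
    y=np.clip(p[1],r,384-r);x=np.clip(p[0],r,512-r); return cv2.resize(i[y-r:y+r,x-r:x+r],(z,z),interpolation=cv2.INTER_CUBIC)
m=np.vstack([np.hstack([cr(s["pixels"],p,40,390),cr(t["pixels"],q,40,390)])])
cv2.imwrite("pics/m5.png",np.hstack([cr(c["pixels"],w,70,400),cr(s["pixels"],p,35,400)])[:,:,::-1])
E
```

```text
[330 170] [337 214]
[255 224]
```

View pics/m5.png

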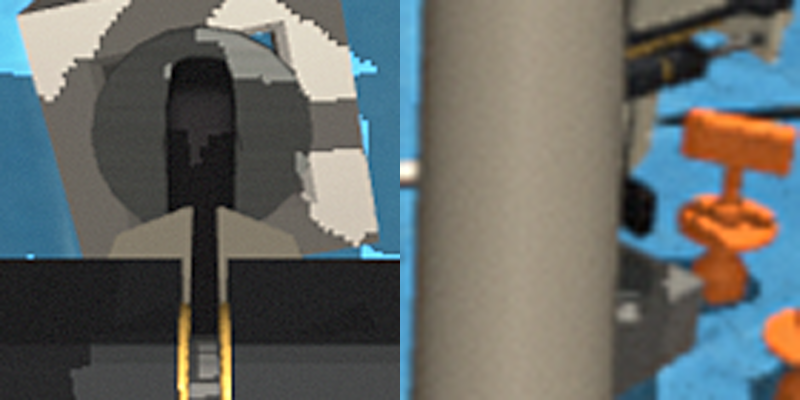

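```bash
python3 - <<'E'
from h import *; import pickle
o,c,s,t=pickle.load(open("cap5.pkl","rb"))
y=3.044
for z in (72,104,136):
    for L in (-35,35): print("scene z",z,L,np.round(proj(s,[[483.5+L*np.cos(y),-281.2+L*np.sin(y),z]])[0],1))
print("stand top corners",np.round(proj(s,[[484.5+a,-279.6+b,58] for a,b in((45,45),(45,-45),(-45,-45),(-45,45))]),1).tolist())
print("tip",np.round(proj(s,[o["tool_pos"]])[0],1))
T=toolT(o)@c["T_tool_cam"]; im=c["pixels"]
# bar near end width and end row in wrist view (robot side end)
for v in range(170,230,8):
    r=im[v,225:290].max(1); k=np.where(r<60)[0]; print(v,225+k.min() if len(k) else None,225+k.max() if len(k) else None,len(k))
for z in (104,136): print(z,np.round(proj(c,[[483.5+35,-0,z],[483.5-35+0,-281.2+3.4,z],[483.5-35,-281.2+3.4-7,z],[483.5-35,-281.2+3.4+7,z]],T)[1:],1).tolist())
E
```

```text
scene z 72 -35 [323.5 175.7]
scene z 72 35 [336.1 184.9]
scene z 104 -35 [324.4 167.9]
scene z 104 35 [337.1 177. ]
scene z 136 -35 [325.2 160. ]
scene z 136 35 [338.1 169. ]
stand top corners [[310.6, 182.0], [329.1, 174.3], [347.1, 185.2], [328.5, 193.6]]
tip [330.3 173.3]
170 None None 0
178 245 264 20
186 244 267 24
194 243 267 25
202 242 268 27
210 243 267 25
218 243 267 25
226 243 267 19
104 [[254.9, 170.8], [244.3, 171.8], [265.5, 169.8]]
136 [[254.6, 184.2], [242.1, 185.3], [267.2, 183.0]]
```

The bar is where I measured it, but in the wrist view the fingertips end about 36 mm behind the stated TCP. Their front edge is at row 227, where z = 0 would give row 205. So the fingers closed on top of the bar. I'll test this by opening, going lower while watching the force, and closing again.

```bash
python3 -m pendant '{"dp":[[0,0,-0.01],[0,0,-0.01],[0,0,-0.01],[0,0,-0.01],[0,0,0.0],[0,0,0.008],[0,0,0.008]],"rotation":[[0,0,0],[0,0,0],[0,0,0],[0,0,0],[0,0,0],[0,0,0],[0,0,0]]}' 0.05
python3 -m pendant '{"dp":[[0,0,0.006],[0,0,0.012],[0,0,0.012]],"rotation":[[0,0,0],[0,0,0],[0,0,0]]}'
python3 -m pendant '{"dp":[[0,0,0],[0,0,0],[0,0,0],[0,0,0],[0,0,0],[0,0,0],[0,0,0]],"rotation":[[0,0,0],[0,0,0],[0,0,0],[0,0,0],[0,0,0],[0,0,0],[0,0,0]]}' 0.0
```

```text
time: 9.62
tool_pos: [483.8, -280.8, 89.9]
tcp_rot: [3.14, -0.002, 3.045]
contact_force: [0.0, -0.3, 0.8]
grip_width: 49.8
finger_force: 0.0
time: 10.0
tool_pos: [484.1, -281.0, 78.5]
tcp_rot: [3.141, -0.001, 3.045]
contact_force: [0.6, 0.1, 0.1]
grip_width: 49.9
finger_force: 0.0
time: 10.88
tool_pos: [484.5, -281.3, 79.1]
tcp_rot: [-3.141, 0.0, 3.045]
contact_force: [0.3, -0.9, -0.7]
grip_width: 13.7
finger_force: 30.0
```

That worked: the bar is held at 13.7 mm with 30 N. The TCP now sits 71 mm above the socket mouth. Lifting.

```bash
python3 -m pendant '{"dp":[[0,0,-0.005],[0,0,-0.03],[0,0,-0.06],[0,0,-0.09],[0,0,-0.105],[0,0,-0.105],[0,0,-0.105]],"rotation":[[0,0,0],[0,0,0],[0,0,0],[0,0,0],[0,0,0],[0,0,0],[0,0,0]]}'
for i in 1 2 3 4; do python3 -m pendant '{"dp":[[0,0,0]],"rotation":[[0,0,0]]}' | grep tool_pos; done
python3 - <<'E'
from h import *; from plant import *; import pickle
o=get_obs(); print(o["moment"],o["contact_force"]); c=vision.capture("wrist"); pickle.dump((o,c),open("cap6.pkl","wb"))
T=toolT(o)@c["T_tool_cam"]; im=c["pixels"]
for v in range(150,232,6):
    r=im[v,225:290].max(1); k=np.where(r<60)[0]; print(v,225+k.min() if len(k) else None,225+k.max() if len(k) else None,len(k))
M=np.linalg.inv(c["T_tool_cam"])
for z in (-55,-57,-53): print(z,"end row for wrench offset x=0,1,2:",[np.round(proj(c,[[35+d,0,z]],c["T_tool_cam"])[0,1],1) for d in (0,1,2)])
goto(575.1,33.1,184,np.radians(181.6))
E
```

```text
time: 11.75
tool_pos: [483.8, -280.8, 182.7]
tcp_rot: [3.14, -0.002, 3.045]
contact_force: [0.5, -0.8, -3.3]
grip_width: 13.9
finger_force: 30.0
tool_pos: [483.9, -280.9, 182.8]
tool_pos: [484.2, -281.1, 183.3]
tool_pos: [484.4, -281.2, 183.8]
tool_pos: [484.4, -281.3, 184.0]
[ 0.10351633 -0.16750677  0.03422392] [ 0.3118919  -0.59265794 -3.09033901]
150 None None 0
156 None None 0
162 231 233 2
168 232 232 1
174 234 257 7
180 228 263 4
186 246 289 24
192 244 269 26
198 243 269 27
204 243 270 28
210 242 270 29
216 241 270 29
222 243 270 28
228 241 282 32
-55 end row for wrench offset x=0,1,2: [np.float64(197.3), np.float64(195.4), np.float64(193.5)]
-57 end row for wrench offset x=0,1,2: [np.float64(198.6), np.float64(196.7), np.float64(194.8)]
-53 end row for wrench offset x=0,1,2: [np.float64(196.1), np.float64(194.2), np.float64(192.3)]
t 12.30 pos [ 484.5 -281.3  184.1] yaw 3.045 q6 -2.14 dp [-5.980e-02  3.217e-01  1.000e-04] rot [-0.     0.    -0.125]
```

```bash
python3 -m pendant '{"dp":[[-0.01,0.054,0],[-0.02,0.107,0],[-0.03,0.161,0],[-0.04,0.215,0],[-0.05,0.268,0],[-0.0598,0.3217,0],[-0.0598,0.3217,0.01],[-0.0598,0.3217,0.02]],"rotation":[[0,0,-0.02],[0,0,-0.04],[0,0,-0.06],[0,0,-0.08],[0,0,-0.1],[0,0,-0.125],[0,0,-0.125],[0,0,-0.125]]}' >/dev/null
python3 -m pendant '{"dp":[[0,0,0],[0,0,0],[0,0,0]],"rotation":[[0,0,0],[0,0,0],[0,0,0]]}'
python3 -c "
from h import *; goto(575.1,33.1,145,np.radians(181.6))
from plant import *;print(get_obs()['moment'])"
```

```text
time: 13.68
tool_pos: [575.3, 32.4, 164.6]
tcp_rot: [-3.141, 0.001, -3.115]
contact_force: [0.1, -0.1, -2.2]
grip_width: 13.8
finger_force: 30.0
t 13.68 pos [575.3  32.4 164.6] yaw -3.115 q6 -1.67 dp [0.0002 0.0008 0.0196] rot [-0.     0.001 -0.001]
[ 0.10441802 -0.19715398  0.01873125]
```

```bash
python3 -m pendant '{"dp":[[0,0.0005,0.007],[0,0.0005,0.013],[0,0.0005,0.0195],[0,0.0005,0.0195],[0,0.0005,0.0195],[0,0.0005,0.0195]],"rotation":[[0,0,0],[0,0,0],[0,0,0],[0,0,0],[0,0,0],[0,0,0]]}'
python3 -c "
from plant import *;print(get_obs()['moment'])"
```

```text
time: 14.42
tool_pos: [574.9, 33.6, 144.6]
tcp_rot: [-3.141, -0.0, -3.113]
contact_force: [-0.8, -1.7, -3.9]
grip_width: 13.5
finger_force: 30.0
[-0.3112261   0.07148432 -0.01770265]
```

It engaged at once, with no upward spring force. I'll turn clockwise in small steps while reading the moment.

```bash
cat > m.py <<'E'
from plant import get_obs; import numpy as np
o=get_obs(); print("t %.2f"%o["time"],"F",np.round(o["contact_force"],1),"Mz %.3f"%o["moment"][2],"pos",np.round(o["tool_pos"],1),"yaw %.3f"%(o["tcp_rot"][2]%(2*np.pi)),"w %.1f"%o["grip_width"])
E
python3 -m pendant '{"dp":[[0,0,0],[0,-0.0004,0]],"rotation":[[0,0,0.05],[0,0,0.1]]}' >/dev/null; python3 m.py
python3 -m pendant '{"dp":[[0,0,0],[0,0,0]],"rotation":[[0,0,0.05],[0,0,0.1]]}' >/dev/null; python3 m.py
python3 -m pendant '{"dp":[[0,0,0],[0,0,0]],"rotation":[[0,0,0.05],[0,0,0.1]]}' >/dev/null; python3 m.py
```

```text
t 14.68 F [-0.8 -1.5 -3.5] Mz -0.004 pos [575.1  33.  144.8] yaw 3.068 w 13.9
t 14.93 F [-0.6 -1.2 -3.3] Mz 0.089 pos [574.9  32.9 144.8] yaw 2.968 w 14.0
t 15.18 F [-1.7 -2.4 -2.9] Mz 0.176 pos [574.9  32.9 144.8] yaw 2.869 w 13.7
```

```bash
python3 -m pendant '{"dp":[[0,-0.0003,0],[0,-0.0005,0],[0,-0.0005,0],[0,-0.0005,0],[0,-0.0005,0]],"rotation":[[0,0,0.08],[0,0,0.17],[0,0,0.26],[0,0,0.35],[0,0,0.41]]}' >/dev/null; python3 m.py
python3 -m pendant '{"dp":[[0,0,0],[0,0,0]],"rotation":[[0,0,0],[0,0,-0.05]]}' >/dev/null; python3 m.py
python3 -m pendant '{"dp":[[0,0,0],[0,0,0]],"rotation":[[0,0,-0.08],[0,0,-0.15]]}' >/dev/null; python3 m.py
```

```text
t 15.80 F [-1.5 -1.6 -3.1] Mz 0.209 pos [574.8  32.8 144.8] yaw 2.458 w 13.7
t 16.05 F [-2.1 -0.5 -2.6] Mz 0.070 pos [574.8  32.8 144.7] yaw 2.512 w 13.4
t 16.30 F [-0.4 -0.2 -2.3] Mz 0.028 pos [574.9  32.9 144.7] yaw 2.664 w 13.5
```

```bash
python3 -m pendant '{"dp":[[0,0,-0.01],[0,0,-0.025],[0,0,-0.025]],"rotation":[[0,0,0],[0,0,0],[0,0,0]]}' >/dev/null; python3 m.py; python3 -c "
from h import *; goto(529.5,-73.6,169,3.15)"
```

```text
t 16.68 F [ 0.2 -0.4 -2.6] Mz -0.056 pos [576.2  32.8 171.9] yaw 2.659 w 13.8
t 16.68 pos [576.2  32.8 171.9] yaw 2.659 q6 -1.16 dp [-0.0079 -0.1159  0.0027] rot [ 0.001  0.004 -0.491]
```

```bash
python3 -m pendant '{"dp":[[-0.003,-0.038,0],[-0.006,-0.077,0],[-0.009,-0.1154,0],[-0.009,-0.1154,0.005],[-0.009,-0.1154,0.005],[-0.009,-0.1154,0.005]],"rotation":[[0,0,-0.16],[0,0,-0.33],[0,0,-0.491],[0,0,-0.491],[0,0,-0.491],[0,0,-0.491]]}' >/dev/null; python3 m.py; python3 -c "
from h import *; goto(529.5,-73.6,145,3.15)"
```

```text
t 17.43 F [ 0.5  0.7 -2.7] Mz 0.029 pos [529.8 -72.8 164.6] yaw 3.151 w 13.9
t 17.43 pos [529.8 -72.8 164.6] yaw -3.132 q6 -1.86 dp [ 0.0003 -0.0008  0.0196] rot [0.    0.    0.001]
```

```bash
python3 -m pendant '{"dp":[[0,-0.0004,0.007],[0,-0.0004,0.013],[0,-0.0004,0.0195],[0,-0.0004,0.0195],[0,-0.0004,0.0195]],"rotation":[[0,0,0],[0,0,0],[0,0,0],[0,0,0],[0,0,0]]}' >/dev/null;  python3 m.py
python3 -m pendant '{"dp":[[0,0,0],[0,0,0]],"rotation":[[0,0,0.05],[0,0,0.1]]}' >/dev/null; python3 m.py
python3 -m pendant '{"dp":[[0,0,0]],"rotation":[[0,0,0.05]]}' >/dev/null; python3 m.py
python3 -m pendant '{"dp":[[0,0,0]],"rotation":[[0,0,0.05]]}' >/dev/null; python3 m.py
```

```text
t 18.05 F [-0.3  0.5 -3. ] Mz -0.035 pos [529.5 -74.1 145.2] yaw 3.151 w 13.4
t 18.30 F [ 0.   0.1 -2.6] Mz -0.036 pos [529.6 -74.1 145.4] yaw 3.049 w 13.5
t 18.43 F [-0.8 -1.1 -2.4] Mz -0.056 pos [529.4 -74.2 145.4] yaw 2.999 w 13.6
t 18.55 F [-0.9  0.2 -3.7] Mz 0.030 pos [529.3 -74.2 145.3] yaw 2.949 w 14.0
```

```bash
python3 -m pendant '{"dp":[[0,0,0]],"rotation":[[0,0,0.05]]}' >/dev/null; python3 m.py
python3 -m pendant '{"dp":[[0,0,0]],"rotation":[[0,0,0.05]]}' >/dev/null; python3 m.py
python3 -m pendant '{"dp":[[0,0,0]],"rotation":[[0,0,0.05]]}' >/dev/null; python3 m.py
```

```text
t 18.68 F [-1.2  0.  -3. ] Mz 0.129 pos [529.3 -74.2 145.3] yaw 2.899 w 13.7
t 18.80 F [-0.2 -0.1 -4.2] Mz 0.223 pos [529.3 -74.2 145.3] yaw 2.849 w 14.2
t 18.93 F [-0.9  0.2 -2.9] Mz 0.143 pos [529.3 -74.2 145.4] yaw 2.799 w 13.8
```

```bash
python3 -m pendant '{"dp":[[0,0,0],[0,0,0],[0,0,0],[0,0,0],[0,0,0]],"rotation":[[0,0,0.08],[0,0,0.16],[0,0,0.24],[0,0,0.32],[0,0,0.39]]}' >/dev/null; python3 m.py
python3 -m pendant '{"dp":[[0,0,0],[0,0,0],[0,0,0],[0,0,0]],"rotation":[[0,0,0],[0,0,-0.07],[0,0,-0.14],[0,0,-0.21]]}' >/dev/null; python3 m.py
python3 -m pendant '{"dp":[[0,0,0],[0,0,-0.01],[0,0,-0.025],[0,0,-0.025]],"rotation":[[0,0,0],[0,0,0],[0,0,0],[0,0,0]]}' >/dev/null; python3 m.py
python3 -c "
from h import *; goto(499,2.5,165,np.radians(189.7))"
```

```text
t 19.55 F [-0.6 -0.1 -3. ] Mz 0.206 pos [529.3 -74.2 145.3] yaw 2.409 w 13.6
t 20.05 F [-0.  -0.1 -2. ] Mz -0.022 pos [529.5 -74.1 145.3] yaw 2.625 w 13.4
t 20.55 F [ 0.  -0.7 -3.6] Mz -0.030 pos [530.6 -74.4 172.2] yaw 2.621 w 13.4
t 20.55 pos [530.6 -74.4 172.2] yaw 2.621 q6 -1.33 dp [0.0657 0.0509 0.0069] rot [-0.001  0.004 -0.69 ]
```

```bash
python3 -m pendant '{"dp":[[0.016,0.0125,0],[0.032,0.025,0],[0.048,0.038,0],[0.0646,0.0512,0],[0.0646,0.0512,0.006],[0.0646,0.0512,0.006],[0.0646,0.0512,0.006]],"rotation":[[0,0,-0.17],[0,0,-0.34],[0,0,-0.52],[0,0,-0.69],[0,0,-0.69],[0,0,-0.69],[0,0,-0.69]]}' >/dev/null; python3 m.py; python3 -c "
from h import *; goto(499,2.5,145.2,3.311)"
```

```text
t 21.43 F [ 0.1 -0.1 -3.4] Mz -0.016 pos [499.1   1.8 164. ] yaw 3.309 w 14.1
t 21.43 pos [499.1   1.8 164. ] yaw -2.975 q6 -1.89 dp [0.     0.0007 0.0188] rot [-0.    -0.    -0.002]
```

```bash
python3 -m pendant '{"dp":[[0,0.0005,0.007],[0,0.0005,0.013],[0,0.0005,0.019],[0,0.0005,0.019],[0,0.0005,0.019]],"rotation":[[0,0,0],[0,0,0],[0,0,0],[0,0,0],[0,0,0]]}' >/dev/null;  python3 m.py
python3 -m pendant '{"dp":[[0,0,0],[0,0,0]],"rotation":[[0,0,0.05],[0,0,0.1]]}' >/dev/null; python3 m.py
for i in 1 2; do python3 m.py >/dev/null; done
python3 -m pendant '{"dp":[[0,0,0]],"rotation":[[0,0,0.05]]}' >/dev/null; python3 m.py
python3 -m pendant '{"dp":[[0,0,0]],"rotation":[[0,0,0.05]]}' >/dev/null; python3 m.py
python3 -m pendant '{"dp":[[0,0,0]],"rotation":[[0,0,0.05]]}' >/dev/null; python3 m.py
python3 -m pendant '{"dp":[[0,0,0]],"rotation":[[0,0,0.05]]}' >/dev/null; python3 m.py
```

```text
t 22.05 F [-0.5 -1.  -3.7] Mz 0.001 pos [498.6   2.9 145. ] yaw 3.311 w 13.8
t 22.30 F [-0.4 -1.7 -1.8] Mz 0.076 pos [498.9   2.7 145.3] yaw 3.209 w 14.0
t 22.43 F [ 0.6 -2.  -3.3] Mz -0.012 pos [498.8   2.6 145.4] yaw 3.159 w 13.9
t 22.55 F [-0.9 -3.1 -3.1] Mz 0.015 pos [498.8   2.5 145.4] yaw 3.109 w 13.5
t 22.68 F [-0.9 -2.4 -3.1] Mz 0.157 pos [498.7   2.5 145.4] yaw 3.059 w 13.8
t 22.80 F [-1.6 -1.6 -2.4] Mz 0.132 pos [498.7   2.5 145.3] yaw 3.010 w 13.8
```

```bash
python3 -m pendant '{"dp":[[0,-0.0003,0],[0,-0.0005,0],[0,-0.0005,0],[0,-0.0005,0],[0,-0.0005,0]],"rotation":[[0,0,0.09],[0,0,0.18],[0,0,0.27],[0,0,0.36],[0,0,0.43]]}' >/dev/null; python3 m.py
python3 -m pendant '{"dp":[[0,0,0],[0,0,0],[0,0,0],[0,0,0]],"rotation":[[0,0,0],[0,0,-0.07],[0,0,-0.14],[0,0,-0.21]]}' >/dev/null; python3 m.py
python3 -m pendant '{"dp":[[0,0,0],[0,0,-0.01],[0,0,-0.025],[0,0,-0.025]],"rotation":[[0,0,0],[0,0,0],[0,0,0],[0,0,0]]}' >/dev/null; python3 m.py
python3 -c "
from h import *; goto(605.6,-43.2,165,np.radians(181.6))"
```

```text
t 23.43 F [-0.8 -0.9 -2.5] Mz 0.163 pos [498.7   2.3 145.4] yaw 2.579 w 14.0
t 23.93 F [-0.2 -0.9 -3.1] Mz -0.002 pos [498.7   2.6 145.2] yaw 2.795 w 13.8
t 24.43 F [ 0.3 -0.  -3.1] Mz 0.034 pos [499.8   2.5 171.7] yaw 2.790 w 13.8
t 24.43 pos [499.8   2.5 171.7] yaw 2.790 q6 -1.37 dp [-0.115  -0.0065  0.0071] rot [ 0.     0.004 -0.379]
```

```bash
python3 -m pendant '{"dp":[[-0.039,-0.002,0],[-0.078,-0.004,0],[-0.116,-0.0061,0],[-0.116,-0.0061,0.006],[-0.116,-0.0061,0.006],[-0.116,-0.0061,0.006]],"rotation":[[0,0,-0.13],[0,0,-0.26],[0,0,-0.38],[0,0,-0.38],[0,0,-0.38],[0,0,-0.38]]}' >/dev/null; python3 m.py; python3 -c "
from h import *; goto(605.6,-43.2,145.2,3.17)"
```

```text
t 25.18 F [-0.5  0.2 -2.6] Mz 0.041 pos [604.8 -42.6 164.2] yaw 3.171 w 13.9
t 25.18 pos [604.8 -42.6 164.2] yaw -3.113 q6 -1.80 dp [-0.0008 -0.0006  0.019 ] rot [ 0.    -0.001  0.001]
```

```bash
python3 -m pendant '{"dp":[[-0.0004,-0.0003,0.007],[-0.0004,-0.0003,0.013],[-0.0004,-0.0003,0.019],[-0.0004,-0.0003,0.019],[-0.0004,-0.0003,0.019]],"rotation":[[0,0,0],[0,0,0],[0,0,0],[0,0,0],[0,0,0]]}' >/dev/null;  python3 m.py
python3 -m pendant '{"dp":[[0,0,0],[0,0,0]],"rotation":[[0,0,0.05],[0,0,0.1]]}' >/dev/null; python3 m.py
python3 -m pendant '{"dp":[[0,0,0]],"rotation":[[0,0,0.05]]}' >/dev/null; python3 m.py
python3 -m pendant '{"dp":[[0,0,0]],"rotation":[[0,0,0.05]]}' >/dev/null; python3 m.py
python3 -m pendant '{"dp":[[0,0,0]],"rotation":[[0,0,0.05]]}' >/dev/null; python3 m.py
python3 -m pendant '{"dp":[[0,0,0]],"rotation":[[0,0,0.05]]}' >/dev/null; python3 m.py
```

```text
t 25.80 F [-1.6  0.6 -3.4] Mz 0.012 pos [606.  -43.4 145.1] yaw 3.171 w 13.5
t 26.05 F [-0.2 -1.1 -3. ] Mz 0.012 pos [605.7 -43.5 145.2] yaw 3.069 w 13.6
t 26.18 F [-1.8  0.1 -3.5] Mz 0.020 pos [605.6 -43.5 145.2] yaw 3.019 w 13.9
t 26.30 F [-1.2 -0.6 -3.9] Mz 0.070 pos [605.6 -43.5 145.2] yaw 2.969 w 13.8
t 26.43 F [-1.  -0.5 -2.9] Mz 0.178 pos [605.6 -43.4 145.2] yaw 2.919 w 13.9
t 26.55 F [-1.2  0.1 -3. ] Mz 0.087 pos [605.6 -43.4 145.2] yaw 2.870 w 13.9
```

```bash
python3 -m pendant '{"dp":[[0.0003,0,0],[0.0003,0,0],[0.0003,0,0],[0.0003,0,0],[0.0003,0,0]],"rotation":[[0,0,0.09],[0,0,0.18],[0,0,0.27],[0,0,0.36],[0,0,0.42]]}' >/dev/null; python3 m.py
python3 -m pendant '{"dp":[[0,0,0],[0,0,0],[0,0,0],[0,0,0]],"rotation":[[0,0,0],[0,0,-0.07],[0,0,-0.14],[0,0,-0.21]]}' >/dev/null; python3 m.py
python3 -m pendant '{"dp":[[0,0,0],[0,0,-0.01],[0,0,-0.025],[0,0,-0.025]],"rotation":[[0,0,0],[0,0,0],[0,0,0],[0,0,0]]}' >/dev/null; python3 m.py
python3 -c "
from h import *; goto(574.9,33.0,165,2.66)"
```

```text
t 27.18 F [-1.3 -0.2 -4. ] Mz 0.187 pos [605.5 -43.4 145.2] yaw 2.449 w 13.9
t 27.68 F [-0.1  0.7 -2.1] Mz -0.003 pos [605.8 -43.3 145.3] yaw 2.664 w 13.8
t 28.18 F [-0.3  0.1 -3. ] Mz -0.040 pos [607.  -43.6 172.4] yaw 2.661 w 13.7
t 28.18 pos [607.  -43.6 172.4] yaw 2.661 q6 -1.29 dp [0.0639 0.053  0.0072] rot [0.001 0.004 0.001]
```

```bash
python3 -m pendant '{"dp":[[0.031,0.027,0],[0.0627,0.0534,0],[0.0627,0.0534,0.005],[0.0627,0.0534,0.005],[0.0627,0.0534,0.005]],"rotation":[[0,0,0],[0,0,0],[0,0,0],[0,0,0],[0,0,0]]}' >/dev/null; python3 m.py; python3 -c "
from h import *; goto(574.9,32.9,145.2,2.66)"
```

```text
t 28.80 F [ 0.9 -0.3 -2.9] Mz -0.019 pos [575.2  32.1 165.1] yaw 2.660 w 13.6
t 28.80 pos [575.2  32.1 165.1] yaw 2.660 q6 -1.17 dp [0.0006 0.0006 0.0199] rot [-0.  0. -0.]
```

```bash
python3 -m pendant '{"dp":[[0.0003,0.0003,0.007],[0.0003,0.0003,0.013],[0.0003,0.0003,0.02],[0.0003,0.0003,0.02],[0.0003,0.0003,0.02]],"rotation":[[0,0,0],[0,0,0],[0,0,0],[0,0,0],[0,0,0]]}' >/dev/null;  python3 m.py
python3 -m pendant '{"dp":[[0,0,0],[0,0,0],[0,0,0]],"rotation":[[0,0,0.09],[0,0,0.18],[0,0,0.25]]}' >/dev/null; python3 m.py
python3 -m pendant '{"dp":[[0,0,0],[0,0,0],[0,0,0],[0,0,0],[0,0,0]],"rotation":[[0,0,0.09],[0,0,0.18],[0,0,0.27],[0,0,0.36],[0,0,0.44]]}' >/dev/null; python3 m.py
```

```text
t 29.43 F [-0.3 -1.2 -3.6] Mz 0.030 pos [574.6  33.2 145.1] yaw 2.661 w 13.6
t 29.80 F [-0.5 -1.4 -3.7] Mz 0.208 pos [574.7  33.1 145.4] yaw 2.409 w 13.9
t 30.43 F [-0.8 -1.1 -3. ] Mz 0.177 pos [574.7  33.1 145.4] yaw 1.969 w 13.4
```

Engaged and running at 1.97. Now small steps up to the stop.

```bash
for i in 1; do
python3 -m pendant '{"dp":[[0,0,0]],"rotation":[[0,0,0.05]]}' >/dev/null; python3 m.py
python3 -m pendant '{"dp":[[0,0,0]],"rotation":[[0,0,0.04]]}' >/dev/null; python3 m.py
python3 -m pendant '{"dp":[[0,0,0]],"rotation":[[0,0,0.03]]}' >/dev/null; python3 m.py
python3 -m pendant '{"dp":[[0,0,0]],"rotation":[[0,0,0.03]]}' >/dev/null; python3 m.py
done
```

```text
t 30.55 F [ 0.1 -2.4 -3.2] Mz 0.151 pos [574.7  33.1 145.4] yaw 1.919 w 13.6
t 30.68 F [-0.6 -1.2 -2.7] Mz 0.151 pos [574.7  33.1 145.4] yaw 1.880 w 13.8
t 30.80 F [-0.3 -2.7 -3.7] Mz 0.225 pos [574.8  33.2 145.4] yaw 1.850 w 13.8
t 30.93 F [-0.8 -1.3 -2.9] Mz 0.213 pos [574.8  33.2 145.3] yaw 1.820 w 14.1
```

```bash

python3 -m pendant '{"dp":[[0,0,0]],"rotation":[[0,0,0.03]]}' >/dev/null; python3 m.py
python3 -m pendant '{"dp":[[0,0,0]],"rotation":[[0,0,0.03]]}' >/dev/null; python3 m.py
python3 -m pendant '{"dp":[[0,0,0]],"rotation":[[0,0,0.03]]}' >/dev/null; python3 m.py
```

```text
t 31.05 F [ 0.8 -2.5 -1.9] Mz 0.140 pos [574.8  33.3 145.3] yaw 1.789 w 13.8
t 31.18 F [-0.2 -2.  -1.7] Mz 0.209 pos [574.8  33.3 145.3] yaw 1.759 w 13.7
t 31.30 F [ 0.4 -1.9 -1.9] Mz 0.155 pos [574.8  33.3 145.3] yaw 1.729 w 13.7
```

```bash

python3 -m pendant '{"dp":[[0,0,0]],"rotation":[[0,0,0.03]]}' >/dev/null; python3 m.py
python3 -m pendant '{"dp":[[0,0,0]],"rotation":[[0,0,0.03]]}' >/dev/null; python3 m.py
python3 -m pendant '{"dp":[[0,0,0]],"rotation":[[0,0,0.03]]}' >/dev/null; python3 m.py
```

```text
t 31.43 F [ 0.4 -2.2 -1.7] Mz 0.258 pos [574.8  33.4 145.3] yaw 1.699 w 13.7
t 31.55 F [-1.  -2.9 -0.6] Mz 0.319 pos [574.8  33.4 145.2] yaw 1.669 w 13.6
t 31.68 F [ 0.8 -2.  -0.9] Mz 0.352 pos [574.8  33.4 145.3] yaw 1.639 w 13.7
```

Nut a is home: the torque rose to 0.35 N m past yaw 1.72. I'll back off and go to c.

```bash
python3 -m pendant '{"dp":[[0,0,0],[0,0,0],[0,0,0],[0,0,0]],"rotation":[[0,0,-0.1],[0,0,-0.2],[0,0,-0.3],[0,0,-0.3]]}' >/dev/null; python3 m.py
python3 -m pendant '{"dp":[[0,0,-0.01],[0,0,-0.025],[0,0,-0.025]],"rotation":[[0,0,0],[0,0,0],[0,0,0]]}' >/dev/null; python3 m.py
python3 -c "
from h import *; goto(529.4,-74.1,165,2.62)"
```

```text
t 32.17 F [-0.5 -3.2 -1.7] Mz 0.029 pos [574.6  33.5 144.9] yaw 1.939 w 13.9
t 32.55 F [-0.2 -0.7 -2.8] Mz 0.044 pos [575.7  33.7 172.2] yaw 1.940 w 13.9
t 32.55 pos [575.7  33.7 172.2] yaw 1.940 q6 -0.44 dp [-0.0838 -0.0821  0.007 ] rot [ 0.003  0.002 -0.68 ]
```

```bash
python3 -m pendant '{"dp":[[-0.021,-0.02,0],[-0.042,-0.04,0],[-0.063,-0.061,0],[-0.0839,-0.081,0],[-0.0839,-0.081,0.006],[-0.0839,-0.081,0.006],[-0.0839,-0.081,0.006]],"rotation":[[0,0,-0.17],[0,0,-0.34],[0,0,-0.51],[0,0,-0.68],[0,0,-0.68],[0,0,-0.68],[0,0,-0.68]]}' >/dev/null; python3 m.py; python3 -c "
from h import *; goto(529.4,-74.1,145.2,2.62)"
```

```text
t 33.42 F [-0.1 -0.  -2.8] Mz -0.023 pos [529.7 -73.3 164.1] yaw 2.620 w 14.0
t 33.42 pos [529.7 -73.3 164.1] yaw 2.620 q6 -1.33 dp [-0.0001 -0.0009  0.0189] rot [ 0. -0.  0.]
```

```bash
python3 -m pendant '{"dp":[[0,-0.0003,0.007],[0,-0.0003,0.013],[0,-0.0003,0.019],[0,-0.0003,0.019],[0,-0.0003,0.019]],"rotation":[[0,0,0],[0,0,0],[0,0,0],[0,0,0],[0,0,0]]}' >/dev/null;  python3 m.py
python3 -m pendant '{"dp":[[0,0,0],[0,0,0],[0,0,0]],"rotation":[[0,0,0.09],[0,0,0.18],[0,0,0.25]]}' >/dev/null; python3 m.py
python3 -m pendant '{"dp":[[0,0,0],[0,0,0],[0,0,0],[0,0,0],[0,0,0],[0,0,0],[0,0,0]],"rotation":[[0,0,0.09],[0,0,0.18],[0,0,0.27],[0,0,0.36],[0,0,0.44],[0,0,0.5],[0,0,0.56]]}' >/dev/null; python3 m.py
python3 -m pendant '{"dp":[[0,0,0]],"rotation":[[0,0,0.04]]}' >/dev/null; python3 m.py
python3 -m pendant '{"dp":[[0,0,0]],"rotation":[[0,0,0.03]]}' >/dev/null; python3 m.py
```

```text
t 34.05 F [-0.3  0.7 -3.1] Mz -0.021 pos [529.4 -74.4 145.2] yaw 2.621 w 13.6
t 34.42 F [-0.5 -0.  -3.6] Mz 0.161 pos [529.3 -74.3 145.3] yaw 2.368 w 13.8
t 35.30 F [ 0.3  1.  -2.8] Mz 0.203 pos [529.3 -74.3 145.3] yaw 1.809 w 13.8
t 35.42 F [-0.7 -0.1 -2.9] Mz 0.170 pos [529.3 -74.3 145.3] yaw 1.770 w 13.4
t 35.55 F [-1.   0.4 -2.5] Mz 0.138 pos [529.3 -74.3 145.3] yaw 1.740 w 13.5
```

```bash

python3 -m pendant '{"dp":[[0,0,0]],"rotation":[[0,0,0.03]]}' >/dev/null; python3 m.py
python3 -m pendant '{"dp":[[0,0,0]],"rotation":[[0,0,0.03]]}' >/dev/null; python3 m.py
python3 -m pendant '{"dp":[[0,0,0]],"rotation":[[0,0,0.03]]}' >/dev/null; python3 m.py
```

```text
t 35.67 F [-0.3  0.  -2.1] Mz 0.212 pos [529.4 -74.3 145.3] yaw 1.710 w 14.3
t 35.80 F [-0.   1.1 -2. ] Mz 0.154 pos [529.4 -74.3 145.3] yaw 1.679 w 13.9
t 35.92 F [-0.3  0.5 -1.8] Mz 0.154 pos [529.4 -74.3 145.3] yaw 1.649 w 13.6
```

```bash

python3 -m pendant '{"dp":[[0,0,0]],"rotation":[[0,0,0.03]]}' >/dev/null; python3 m.py
python3 -m pendant '{"dp":[[0,0,0]],"rotation":[[0,0,0.03]]}' >/dev/null; python3 m.py
python3 -m pendant '{"dp":[[0,0,0]],"rotation":[[0,0,0.03]]}' >/dev/null; python3 m.py
```

```text
t 36.05 F [-0.7  0.3 -1.2] Mz 0.221 pos [529.4 -74.4 145.3] yaw 1.619 w 13.6
t 36.17 F [-1.1  0.6 -1.4] Mz 0.295 pos [529.4 -74.4 145.2] yaw 1.589 w 13.7
t 36.30 F [-0.4  0.7 -1.3] Mz 0.280 pos [529.4 -74.4 145.2] yaw 1.559 w 14.0
```

```bash

python3 -m pendant '{"dp":[[0,0,0]],"rotation":[[0,0,0.03]]}' >/dev/null; python3 m.py
python3 -m pendant '{"dp":[[0,0,0],[0,0,0],[0,0,0],[0,0,0]],"rotation":[[0,0,-0.1],[0,0,-0.2],[0,0,-0.3],[0,0,-0.3]]}' >/dev/null; python3 m.py
python3 -m pendant '{"dp":[[0,0,-0.01],[0,0,-0.025],[0,0,-0.025]],"rotation":[[0,0,0],[0,0,0],[0,0,0]]}' >/dev/null; python3 m.py
python3 -c "
from h import *; goto(498.8,2.3,165,2.79)"
```

```text
t 36.42 F [ 0.   0.4 -1.2] Mz 0.309 pos [529.4 -74.4 145.2] yaw 1.529 w 13.5
t 36.92 F [ 0.   0.6 -3.1] Mz 0.045 pos [529.3 -74.5 144.9] yaw 1.829 w 13.9
t 37.30 F [ 0.1 -0.9 -3. ] Mz 0.018 pos [530.5 -74.7 172.1] yaw 1.830 w 14.1
t 37.30 pos [530.5 -74.7 172.1] yaw 1.830 q6 -0.54 dp [ 0.0826 -0.0109  0.0069] rot [ 0.002  0.004 -0.96 ]
```

```bash
python3 -m pendant '{"dp":[[0.0137,-0.0016,0],[0.027,-0.003,0],[0.041,-0.005,0],[0.055,-0.0066,0],[0.068,-0.008,0],[0.0821,-0.0099,0.002],[0.0821,-0.0099,0.006],[0.0821,-0.0099,0.006]],"rotation":[[0,0,-0.16],[0,0,-0.32],[0,0,-0.48],[0,0,-0.64],[0,0,-0.8],[0,0,-0.96],[0,0,-0.96],[0,0,-0.96]]}' >/dev/null; python3 m.py; python3 -c "
from h import *; goto(498.8,2.3,145.2,2.79)"
```

```text
t 38.30 F [-0.2  0.2 -3.4] Mz 0.025 pos [498.6   2.1 163.8] yaw 2.788 w 13.5
t 38.30 pos [498.6   2.1 163.8] yaw 2.788 q6 -1.37 dp [-0.0001  0.0003  0.0186] rot [-0.    -0.    -0.002]
```

```bash
python3 -m pendant '{"dp":[[0,0,0.007],[0,0,0.013],[0,0,0.019],[0,0,0.019],[0,0,0.019]],"rotation":[[0,0,0],[0,0,0],[0,0,0],[0,0,0],[0,0,0]]}' >/dev/null;  python3 m.py
python3 -m pendant '{"dp":[[0,0,0],[0,0,0],[0,0,0]],"rotation":[[0,0,0.09],[0,0,0.18],[0,0,0.25]]}' >/dev/null; python3 m.py
python3 -m pendant '{"dp":[[0,0,0],[0,0,0],[0,0,0],[0,0,0],[0,0,0],[0,0,0]],"rotation":[[0,0,0.09],[0,0,0.18],[0,0,0.27],[0,0,0.36],[0,0,0.44],[0,0,0.52]]}' >/dev/null; python3 m.py
python3 -m pendant '{"dp":[[0,0,0]],"rotation":[[0,0,0.04]]}' >/dev/null; python3 m.py
python3 -m pendant '{"dp":[[0,0,0]],"rotation":[[0,0,0.03]]}' >/dev/null; python3 m.py
```

```text
t 38.92 F [ 0.1 -0.1 -2.7] Mz -0.048 pos [498.8   2.4 145.2] yaw 2.791 w 14.0
t 39.30 F [-1.2 -0.8 -3. ] Mz 0.187 pos [498.7   2.2 145.3] yaw 2.539 w 13.4
t 40.05 F [-0.5 -1.5 -3.6] Mz 0.173 pos [498.7   2.2 145.4] yaw 2.019 w 13.6
t 40.17 F [ 0.  -1.1 -2.9] Mz 0.160 pos [498.7   2.2 145.3] yaw 1.979 w 13.6
t 40.30 F [-1.3 -0.4 -1.9] Mz 0.137 pos [498.7   2.3 145.3] yaw 1.950 w 14.0
```

```bash

python3 -m pendant '{"dp":[[0,0,0]],"rotation":[[0,0,0.03]]}' >/dev/null; python3 m.py
python3 -m pendant '{"dp":[[0,0,0]],"rotation":[[0,0,0.03]]}' >/dev/null; python3 m.py
python3 -m pendant '{"dp":[[0,0,0]],"rotation":[[0,0,0.03]]}' >/dev/null; python3 m.py
python3 -m pendant '{"dp":[[0,0,0]],"rotation":[[0,0,0.03]]}' >/dev/null; python3 m.py
```

```text
t 40.42 F [-0.  -1.3 -1.6] Mz 0.218 pos [498.7   2.3 145.3] yaw 1.920 w 13.9
t 40.55 F [-0.6 -0.8 -2.3] Mz 0.160 pos [498.7   2.3 145.3] yaw 1.889 w 14.1
t 40.67 F [-0.2 -1.4 -1.8] Mz 0.218 pos [498.7   2.4 145.3] yaw 1.859 w 13.7
t 40.80 F [-0.1 -0.9 -1.1] Mz 0.316 pos [498.8   2.4 145.3] yaw 1.829 w 13.7
```

```bash

python3 -m pendant '{"dp":[[0,0,0]],"rotation":[[0,0,0.03]]}' >/dev/null; python3 m.py
python3 -m pendant '{"dp":[[0,0,0]],"rotation":[[0,0,0.03]]}' >/dev/null; python3 m.py
python3 -m pendant '{"dp":[[0,0,0],[0,0,0],[0,0,0],[0,0,0]],"rotation":[[0,0,-0.1],[0,0,-0.2],[0,0,-0.3],[0,0,-0.3]]}' >/dev/null; python3 m.py
python3 -m pendant '{"dp":[[0,0,-0.01],[0,0,-0.025],[0,0,-0.025]],"rotation":[[0,0,0],[0,0,0],[0,0,0]]}' >/dev/null; python3 m.py
python3 -c "
from h import *; goto(605.6,-43.3,165,2.66)"
```

```text
t 40.92 F [-0.2 -1.1 -0.6] Mz 0.277 pos [498.7   2.4 145.2] yaw 1.799 w 13.6
t 41.05 F [ 0.1 -1.2 -0.7] Mz 0.334 pos [498.7   2.5 145.2] yaw 1.769 w 13.7
t 41.55 F [ 0.1  0.3 -2.6] Mz 0.020 pos [498.6   2.5 144.9] yaw 2.069 w 13.9
t 41.92 F [ 0.1 -0.  -3.8] Mz 0.008 pos [499.6   2.5 171.5] yaw 2.069 w 13.7
t 41.92 pos [499.6   2.5 171.5] yaw 2.069 q6 -0.65 dp [-0.091   0.0712  0.0068] rot [ 0.002  0.002 -0.591]
```

```bash
python3 -m pendant '{"dp":[[-0.023,0.018,0],[-0.046,0.036,0],[-0.069,0.054,0],[-0.0914,0.0721,0],[-0.0914,0.0721,0.006],[-0.0914,0.0721,0.006],[-0.0914,0.0721,0.006]],"rotation":[[0,0,-0.15],[0,0,-0.3],[0,0,-0.45],[0,0,-0.591],[0,0,-0.591],[0,0,-0.591],[0,0,-0.591]]}' >/dev/null; python3 m.py; python3 -c "
from h import *; goto(605.6,-43.3,145.2,2.66)"
```

```text
t 42.80 F [ 0.1  0.2 -3.1] Mz 0.005 pos [605.  -42.7 164.1] yaw 2.661 w 13.5
t 42.80 pos [605.  -42.7 164.1] yaw 2.661 q6 -1.29 dp [-0.0008 -0.0003  0.0189] rot [-0.    -0.001  0.001]
```

```bash
python3 -m pendant '{"dp":[[-0.0003,0,0.007],[-0.0003,0,0.013],[-0.0003,0,0.019],[-0.0003,0,0.019],[-0.0003,0,0.019]],"rotation":[[0,0,0],[0,0,0],[0,0,0],[0,0,0],[0,0,0]]}' >/dev/null;  python3 m.py
python3 -m pendant '{"dp":[[0,0,0],[0,0,0],[0,0,0]],"rotation":[[0,0,0.09],[0,0,0.18],[0,0,0.25]]}' >/dev/null; python3 m.py
python3 -m pendant '{"dp":[[0,0,0],[0,0,0],[0,0,0],[0,0,0],[0,0,0],[0,0,0]],"rotation":[[0,0,0.09],[0,0,0.18],[0,0,0.27],[0,0,0.36],[0,0,0.44],[0,0,0.52]]}' >/dev/null; python3 m.py
python3 -m pendant '{"dp":[[0,0,0]],"rotation":[[0,0,0.04]]}' >/dev/null; python3 m.py
python3 -m pendant '{"dp":[[0,0,0]],"rotation":[[0,0,0.03]]}' >/dev/null; python3 m.py
```

```text
t 43.42 F [-0.2 -0.6 -3.8] Mz 0.021 pos [605.8 -43.3 144.9] yaw 2.662 w 13.7
t 43.80 F [-1.4 -0.7 -3. ] Mz 0.215 pos [605.5 -43.4 145.1] yaw 2.410 w 14.0
t 44.55 F [-0.8 -0.  -4.1] Mz 0.202 pos [605.6 -43.3 145.1] yaw 1.889 w 13.6
t 44.67 F [-1.2 -0.3 -3.9] Mz 0.158 pos [605.7 -43.3 145.1] yaw 1.850 w 13.8
t 44.80 F [-1.3  0.4 -2.2] Mz 0.155 pos [605.7 -43.3 145.1] yaw 1.821 w 13.9
```

```bash

python3 -m pendant '{"dp":[[0,0,0]],"rotation":[[0,0,0.03]]}' >/dev/null; python3 m.py
python3 -m pendant '{"dp":[[0,0,0]],"rotation":[[0,0,0.03]]}' >/dev/null; python3 m.py
python3 -m pendant '{"dp":[[0,0,0]],"rotation":[[0,0,0.03]]}' >/dev/null; python3 m.py
python3 -m pendant '{"dp":[[0,0,0]],"rotation":[[0,0,0.03]]}' >/dev/null; python3 m.py
```

```text
t 44.92 F [-1.4  0.9 -2.4] Mz 0.124 pos [605.8 -43.3 145.1] yaw 1.791 w 13.6
t 45.05 F [-1.9  0.1 -3.4] Mz 0.234 pos [605.8 -43.3 145.1] yaw 1.760 w 13.5
t 45.17 F [-1.8 -0.  -2.6] Mz 0.247 pos [605.9 -43.3 145.1] yaw 1.730 w 14.1
t 45.30 F [-2.1  0.5 -3.8] Mz 0.212 pos [605.9 -43.3 145.1] yaw 1.700 w 13.6
```

```bash

python3 -m pendant '{"dp":[[0,0,0]],"rotation":[[0,0,0.03]]}' >/dev/null; python3 m.py
python3 -m pendant '{"dp":[[0,0,0]],"rotation":[[0,0,0.03]]}' >/dev/null; python3 m.py
python3 -m pendant '{"dp":[[0,0,0]],"rotation":[[0,0,0.02]]}' >/dev/null; python3 m.py
```

```text
t 45.42 F [-2.3  0.5 -2.9] Mz 0.265 pos [605.9 -43.3 145.1] yaw 1.670 w 13.5
t 45.55 F [-2.1  0.4 -2.6] Mz 0.279 pos [606.  -43.3 145.1] yaw 1.640 w 13.7
t 45.67 F [-2.4  0.8 -2.5] Mz 0.323 pos [606.  -43.3 145.1] yaw 1.620 w 14.2
```

```bash

python3 -m pendant '{"dp":[[0,0,0]],"rotation":[[0,0,0.03]]}' >/dev/null; python3 m.py
python3 -m pendant '{"dp":[[0,0,0],[0,0,0],[0,0,0],[0,0,0]],"rotation":[[0,0,-0.1],[0,0,-0.2],[0,0,-0.3],[0,0,-0.3]]}' >/dev/null; python3 m.py
python3 -m pendant '{"dp":[[0,0,-0.01],[0,0,-0.025],[0,0,-0.04],[0,0,-0.04],[0,0,-0.04]],"rotation":[[0,0,0],[0,0,0],[0,0,0],[0,0,0],[0,0,0]]}' >/dev/null; python3 m.py
python3 -c "
from h import *; goto(485.5,-280.2,184,3.045)"
```

```text
t 45.80 F [-1.8  0.8 -2.9] Mz 0.364 pos [606.  -43.3 145.1] yaw 1.590 w 13.8
t 46.30 F [-2.   0.3 -3.6] Mz 0.028 pos [606.  -43.4 145.1] yaw 1.890 w 13.7
t 46.92 F [-0.5 -0.1 -3.5] Mz 0.078 pos [605.9 -43.3 185. ] yaw 1.892 w 13.2
t 46.92 pos [605.9 -43.3 185. ] yaw 1.892 q6 -0.52 dp [-0.1868 -0.189   0.001 ] rot [-0.     0.    -1.153]
```

All four nuts are home. Back to the stand.

```bash
python3 -m pendant '{"dp":[[-0.027,-0.027,-0.005],[-0.053,-0.054,-0.005],[-0.08,-0.081,-0.005],[-0.107,-0.108,-0.005],[-0.134,-0.136,-0.005],[-0.16,-0.163,-0.005],[-0.187,-0.19,0],[-0.187,-0.19,0]],"rotation":[[0,0,-0.165],[0,0,-0.33],[0,0,-0.495],[0,0,-0.66],[0,0,-0.825],[0,0,-0.99],[0,0,-1.153],[0,0,-1.153]]}' >/dev/null
python3 -m pendant '{"dp":[[0,0,0],[0,0,0],[0,0,0]],"rotation":[[0,0,0],[0,0,0],[0,0,0]]}' >/dev/null; python3 m.py; python3 -c "
from h import *; goto(485,-280.6,79.5,3.045)"
```

```text
t 48.30 F [ 0.1 -0.1 -3.3] Mz 0.009 pos [ 485.1 -280.   185.2] yaw 3.046 w 13.6
t 48.30 pos [ 485.1 -280.   185.2] yaw 3.046 q6 -2.14 dp [ 1.000e-04 -6.000e-04  1.057e-01] rot [-0.     0.     0.001]
```

```bash
python3 -m pendant '{"dp":[[0,-0.0005,0.03],[0,-0.0005,0.045],[0,-0.0005,0.055]],"rotation":[[0,0,0],[0,0,0],[0,0,0]]}' >/dev/null; python3 m.py
python3 -m pendant '{"dp":[[0,0,0.015],[0,0,0.03],[0,0,0.042],[0,0,0.049],[0,0,0.0495],[0,0,0.0495],[0,0,0.0495]],"rotation":[[0,0,0],[0,0,0],[0,0,0],[0,0,0],[0,0,0],[0,0,0],[0,0,0]]}' >/dev/null; python3 m.py
```

```text
t 48.67 F [ 0.3 -0.4 -2.7] Mz 0.010 pos [ 484.7 -280.9  129.4] yaw 3.045 w 13.9
t 49.55 F [-0.1  0.8 -2.4] Mz -0.000 pos [ 485.  -281.5   81.1] yaw 3.045 w 13.6
```

```bash
python3 -m pendant '{"dp":[[0,0,0.001],[0,0,0.002],[0,0,0.002]],"rotation":[[0,0,0],[0,0,0],[0,0,0]]}' >/dev/null; python3 m.py
python3 -m pendant '{"dp":[[0,0,0],[0,0,0],[0,0,0],[0,0,0]],"rotation":[[0,0,0],[0,0,0],[0,0,0],[0,0,0]]}' 0.05 >/dev/null; python3 m.py
python3 -m pendant '{"dp":[[0,0,-0.03],[0,0,-0.07],[0,0,-0.12],[-0.06,0,-0.12],[-0.09,0,-0.12],[-0.09,0,-0.12],[-0.09,0,-0.12]],"rotation":[[0,0,0],[0,0,0],[0,0,0],[0,0,0],[0,0,0],[0,0,0],[0,0,0]]}' >/dev/null; python3 m.py
python3 - <<'E'
from h import *; from plant import *
o=get_obs(); c=vision.capture("wrist"); T=toolT(o)@c["T_tool_cam"]; im=c["pixels"]
p=proj(c,[[484,-281,136]],T)[0].astype(int); w=np.zeros(im.shape[:2],np.uint8); a,b=max(p[1]-60,0),p[1]+60
w[a:b,p[0]-25:p[0]+25]=(im.max(2)<52)[a:b,p[0]-25:p[0]+25]
n,l,s,_=cv2.connectedComponentsWithStats(w); i=1+np.argmax(s[1:,4]); cs=max(cv2.findContours((l==i).astype(np.uint8),0,1)[0],key=cv2.contourArea)
print(p,s[i]); print("bar z136",cv2.minAreaRect(onz(c,cs[:,0],136,T)[:,:2].astype(np.float32)))
cv2.imwrite("pics/end.png",cv2.resize(im,(800,600))[:,:,::-1])
E
```

```text
t 49.92 F [0.1 0.6 2.8] Mz 0.017 pos [ 484.9 -281.4   79.2] yaw 3.045 w 13.8
t 50.42 F [ 0.6 -0.1 -0.2] Mz 0.027 pos [ 484.7 -281.3   78.6] yaw 3.045 w 48.1
t 51.30 F [-0.6 -1.2 -1. ] Mz -0.017 pos [ 573.5 -289.8  198.2] yaw 3.045 w 50.2
[255  88] [ 246   43   19   89 1031]
bar z136 ((484.403564453125, -281.2156677246094), (15.06464672088623, 67.9889907836914), 84.900146484375)
```

View pics/end.png

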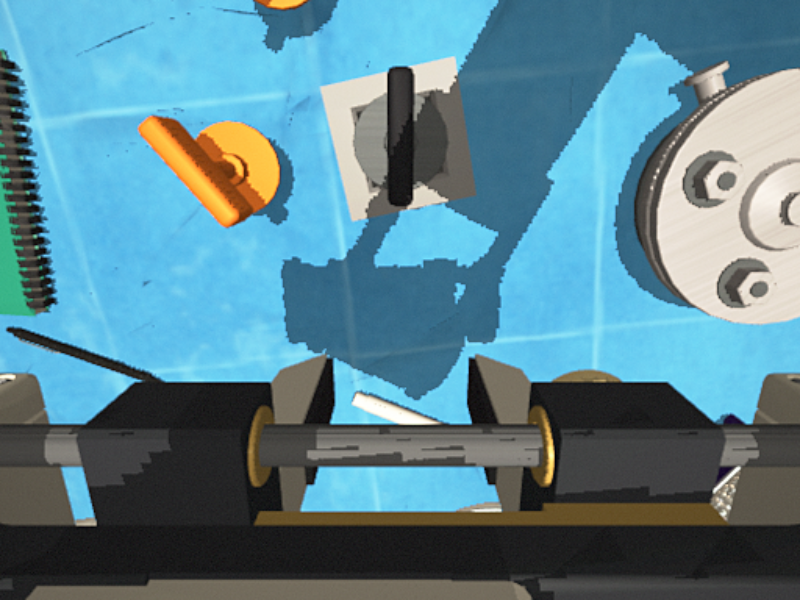

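The wrench hangs upright in its stand, with the bar at (400,137) and the collar flat on the block. The orange look-alikes stand where they were, and the gripper is clear of everything. Handing in.

```bash
python3 -c "
from plant import workorder; print(workorder.close_job())"
```

```text
the job is handed in; nothing more can be done
None
```

I tightened all four nuts in the order a, c, b, d in two passes, going by felt torque (peak reading about 0.36 N m). I then hung the wrench back upright in its stand and handed in the job at about 51 s; the first attempt to grip the wrench missed, but the retry held.

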